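# Free the sample caddy jammed aslant in the cool box and park it on its post

### The job

The orange sample caddy is jammed aslant in the white cool box, its low end caught under the blue lip. Without forcing it or tipping it any steeper, take it by its black handle, turn it level inside the box so that its ends come free, and lift it out. Then set it level on the empty aluminium dock and slide it sideways so that the post passes through the gap in its slotted end, gently and fully home; let go and leave the parked grey caddy and the tomato cups where they are.

Things in the scene. Friction and masses are not known exactly. Their poses are not given: they have to be found in the camera images.
- coolbox: Fixed, rigid white foam box with blue stripes, outside 195 x 124 x 136 mm (x, y, z), open on top; walls 12, floor 10 mm thick. Origin: centre of its underside; z up; x points from the wall with the blue lip (-x) to the wall with the grey ledge (+x). Inside: x from -85.5 to 85.5, y from -50 to 50 mm, inner floor at z = 10.
- box_lip (a point): Middle of the free edge of the blue lip that juts 14 mm inwards along the top of the box's -x wall, 10 mm thick (z from 126 to 136 mm). This point is at x = -71.5, z = 131 mm in the box's frame; axes as the box. The mouth left open runs from here 157 mm along +x to the opposite wall.
- box_ledge (a point): Middle of the upper inner edge of the grey ledge inside the box against its +x wall: x from 63.5 to 85.5 mm, top at z = 64.5 mm in the box's frame. This point is at x = 63.5. Axes as the box.
- caddy_center (a point): Centre of the loose orange tub, 150 x 70 x 70 mm (x, y, z) without its handle, 0.36 to 0.59 kg. x: along its length, slotted end at -x; z: up through the handle. At the start tilted about 25 degrees about its y: -x end down on the box floor under the lip, +x end up on the ledge, x within 2 degrees of the box's x in plan. Tilted over about 6 degrees it is too long for the mouth.
- caddy_slot (a point): Centre of the caddy's slot, seen from above an open C in its -x end, over its full height: 26 mm wide, 30 mm deep (x from -75 to -45 mm from caddy_center), narrowed at its mouth to a 19 mm gap by two upright round beads. This point is at x = -60 mm, half-way up; axes as the caddy.
- caddy_grip (a point): Centre of the caddy's black handle, a plate 12 mm thick (along the caddy's x), 50 mm wide (y), 55 mm high (z) that stands on the tub's top. This point is 25 mm to +x of caddy_center and 62.5 mm above it; axes as the caddy. To be pinched across its 12 mm, with the tool tilted as the caddy is.
- dock_post (a point): On the axis of the empty dock's steel post (12 mm diameter, fixed), 40 mm above the dock's plate, 50 mm above the table. z up, x from the post along the plate. A red cap 30 mm across, 78 to 84 mm above the plate, tops it. Parked: caddy's x along this x, slid towards -x until the slot's bottom meets the post; caddy_center is then 51 mm to +x of the post, 35 mm above the plate.
- dock: The empty dock: fixed aluminium plate 190 x 100 x 10 mm (x, y, z) on the table. Origin: centre of its underside; the post stands 51 mm from it to -x. Axes as dock_post.
- parked_center (a point): Centre, half-way up, of the tub of a like but grey caddy, already parked on the second, like dock. Loose; to be left alone.
- cup0_center (a point): Centre, half-way up, of a loose clear cup of tomatoes, 83 mm across, 92 mm tall; to be left alone.
- cup1_center (a point): Centre of a second such cup; to be left alone.
- cup2_center (a point): Centre of a third such cup; to be left alone.
There are look-alikes about, which are no part of the job. What is shaped like the dock but yellow is not meant.

How it is judged:
On the way, in this order (a step that is already met when the one before it is completed fails the run):
1. the caddy is level (within 7 degrees) while still down inside the cool box (angle between caddy_center's own z axis and vertical below 0.122 rad and z of caddy_center in the frame of coolbox below 0.155 m and x of caddy_center in the frame of coolbox between -0.03 and 0.04 m), for 0.1 s.
2. the caddy has been lifted clear of the cool box (z of caddy_center in the frame of coolbox above 0.18 m), for 0.1 s.
At the end, for the whole second after the job is handed in: The orange caddy stands level on the empty dock's plate (height within 4 mm, tilt under 3.5 degrees), lengthwise on it within 14 degrees, the post inside its slot and within 7 mm of the slot's bottom, released and at rest (x of dock_post in the frame of caddy_center between -0.058 and -0.045 m and y of dock_post in the frame of caddy_center between -0.012 and 0.012 m and z of caddy_center in the frame of dock_post between -0.009 and -0.001 m and angle between the x axis of caddy_center and the x axis of dock_post, either way round below 0.25 rad and angle between caddy_center's own z axis and vertical below 0.06 rad and linear speed of caddy below 0.01 m/s and contact force between caddy and the fingers below 0.05 N); the robot touches nothing.
It fails at once if the caddy is tipped steeper than 35 degrees (angle between caddy_center's own z axis and vertical above 0.61 rad).
It fails at once if the caddy is forced against the cool box with more than 50 N (contact force between caddy and coolbox above 50 N).
It fails at once if the caddy is pressed or knocked against the dock with more than 70 N (contact force between caddy and dock above 70 N).
It fails at once if the parked grey caddy is moved by more than 15 mm (distance of parked_center from where it was at the start of the episode above 0.015 m).
It fails at once if a tomato cup is moved by more than 25 mm (distance of any of cup0_center, cup1_center, cup2_center from where it was at the start of the episode above 0.025 m).
It also fails if it takes over 48 s, if anything falls off the work surface, if the arm or the gripper's body presses on something with over 40 N, if the wrist force passes 120 N, or if a joint passes its speed limit or range.

### The arm

A 6-joint arm with a two-finger parallel gripper is mounted at the origin on the work surface. World frame = base frame: x ahead of the robot, y to its left, z up, the work surface at z = 0. Lengths are in m, angles in rad, forces in N, time in s.
With the tool pointing down it reaches from about 0.25 to 0.775 m from the base axis. Payload 4 kg.
Tool frame: the origin (TCP) lies between the finger pads; the fingertips stand 14 mm ahead of it and the grasp point (between the pads) lies 5 mm behind it (tip_reach is the distance from the TCP to the fingertips, in m); z points along the fingers, y is the line along which they close (so a half turn about z gives the same grasp; the last joint's range is limited). The gripper opens to 94 mm and grips with 3 to 60 N. Pads are 16 mm wide; open, the fingers measure 119 mm over their backs; the gripper's body (75 mm by 177 mm) begins 78 mm behind the grasp point.
Start: joints at [-1.431, 0.087, 1.371, -0, 1.684, -0.103], TCP at [0.132, -0.534, 0.22] pointing down, gripper open.
Joint ranges: [-3.1, 3.1], [-0.76, 2.03], [0.27, 2.55], [-1.08, 4.22], [0.17, 2.65], [-2.57, 2.57]. Speed limits (rad/s): [2.79, 2.79, 3.14, 3.14, 3.14, 3.14].

### API

Orientations are given as [roll, pitch, yaw] about the fixed x, y, z axes, in that order (R = Rz(yaw) Ry(pitch) Rx(roll)).
In Python, from bench import * gives the robot as it stands. The module is installed in compiled form; this text tells all that it offers.
- The arm moves only by the tool servo_tool, never from a script. Its argument "targets" is a list of rows, each a list of 4 numbers: the shift along the tool's x, y, z in cm, then the turn about the tool's z in degrees. A call has 1 to 8 rows; each row is the pose to reach, as a shift and turn from the pose commanded when the call began, along the tool's axes at that moment; what a row does not reach only later rows make up. A row lasts 1/8 s, in which the tool goes at most 62.5 mm and 10.7 degrees, less where a joint would pass 70% of its speed; a pose out of reach is approached as far as the arm can. A call with a gripper value outside its range is refused whole. "claw" is the closure in counts, from 0 (fully open) to 255 (shut), set as the call begins (left out, the last holds). The fingers move at their own pace and stop on an object; the grip force is fixed at half the most. Time passes only in rows, so rows that repeat a pose let the fingers close. It gives the time, the measured TCP pose, the force, the opening and the grip force at its end, in the units of the state.
- get_obs(): the state, without advancing time (a new reading comes with each control period).
- snapshot(name): name is "side" or "top" or "wrist"; returns the picture (400x640x3 uint8, blue, green, red); there is no depth.
- camera_model(name): a dict with "camera_matrix" (3x3 intrinsics, pixels), "camera_from_world" (4x4, takes a point from world to camera coordinates). Camera axes: x right, y up, looking along -z (the intrinsics and any distortion apply to the point x, -y, -z); pixel columns grow to the right and rows downward; lengths in m; the calibration is good to about 2 mm. A picture is of the moment at which its call begins: read the wrist's pose just before it. camera_model takes no time and is no camera call; for the wrist camera it gives the pose at the moment of the call.
- close_job(): hands the job in; it is judged then, once.
The state is a dict: "time": time; "joint_positions": joint angles; "qvel": joint speeds; "joint_torque": joint torques, N m; "tool_pos": TCP position; "ee_rot": TCP orientation; "wrist_force": force on the tool from outside, world axes, zero at the start; "wrist_torque": the same for the moment, N m; "width": finger opening in m; "finger_force": force on a finger pad.
Only numpy, scipy, OpenCV 4.12 (cv2) and the standard library are available. Lean on these libraries where they do the work, as an engineer would, in place of code of your own. Each camera call takes 0.05 s, during which the arm holds its last target. There are 200 camera calls.

## Working session

There is one attempt and no reset: what is moved stays moved. The work goes in short steps, Python scripts to look and compute and a tool call to move; the robot and the scene stay as the last step left them, time stands still between calls to the robot, and variables do not carry over. Pictures are saved under pics/ and viewed, at most 13 in all, crops included, and the job is handed in when it is done.

Besides the shell and the picture viewer there is one more tool, called after "Request:" as name([rows], argument=value, ...), one row to a line, values as JSON. servo_tool: Moves the arm, as the interface text tells. Its arguments: {"type":"object","properties":{"targets":{"type":"array"},"claw":{"type":"number"}},"required":["targets"]}

```bash
mkdir -p pics; cat > h.py <<'E'
from bench import *
import numpy as np, cv2
from scipy.spatial.transform import Rotation as R
def ray(cm,u,v):
    K=np.array(cm["camera_matrix"]);T=np.array(cm["camera_from_world"])
    d=np.linalg.inv(K)@[u,v,1]; d=np.array([d[0],-d[1],-d[2]])
    return -T[:3,:3].T@T[:3,3], T[:3,:3].T@d
def onz(cm,u,v,z):
    o,d=ray(cm,u,v); return o+d*(z-o[2])/d[2]
def proj(cm,p):
    K=np.array(cm["camera_matrix"]);T=np.array(cm["camera_from_world"])
    c=T[:3,:3]@np.asarray(p)+T[:3,3]; q=K@[c[0],-c[1],-c[2]]; return q[:2]/q[2]
E
python3 - <<'E'
from h import *
for n in("side","top"):
    cv2.imwrite(f"pics/{n}0.png",snapshot(n)); c=camera_model(n); print(n,c)
print(get_obs())
E
```

```text
side {'camera_matrix': array([[450.84687956,   0.        , 322.81258421],
       [  0.        , 450.84687956, 201.77869442],
       [  0.        ,   0.        ,   1.        ]]), 'camera_from_world': array([[ 0.94343441, -0.33060551, -0.02513006, -0.51047427],
       [ 0.19041171,  0.47819958,  0.85736138, -0.15456374],
       [-0.27143121, -0.81364929,  0.5141011 , -1.38347616],
       [ 0.        ,  0.        ,  0.        ,  1.        ]])}
top {'camera_matrix': array([[375.8809551 ,   0.        , 315.75686216],
       [  0.        , 375.8809551 , 194.27316927],
       [  0.        ,   0.        ,   1.        ]]), 'camera_from_world': array([[-0.00838376, -0.99996178,  0.00248155, -0.06280337],
       [ 0.99116629, -0.00798148,  0.13238461, -0.522823  ],
       [-0.13235975,  0.00356951,  0.99119532, -1.23905333],
       [ 0.        ,  0.        ,  0.        ,  1.        ]])}
{'time': 0.1, 'joint_positions': array([-1.43111940e+00,  8.79063545e-02,  1.37207219e+00, -3.22557812e-05,
        1.68359457e+00, -1.03105459e-01]), 'qvel': array([-0.0004464 ,  0.0001445 , -0.00405966,  0.00105385, -0.00067876,
        0.00041434]), 'joint_torque': array([ 1.51315322e-03, -3.41252732e+01, -3.03303838e+01,  7.18166004e-02,
        3.04113398e-02, -9.42800602e-05]), 'tool_pos': array([ 0.13214072, -0.53342111,  0.21842307]), 'ee_rot': array([-3.13961941e+00, -1.71947079e-04,  2.42778614e-01]), 'wrist_force': array([-0.31642337,  0.08576699, -0.52631754]), 'wrist_torque': array([ 0.03014505, -0.03706572,  0.00389138]), 'finger_force': 0.0, 'width': 0.09406689259572333}
```

View pics/top0.png

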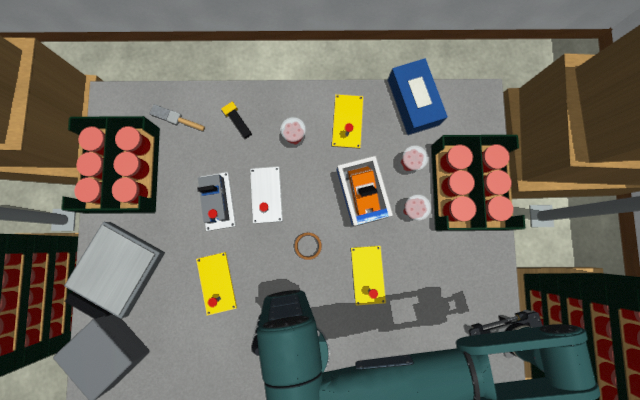

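View pics/side0.png

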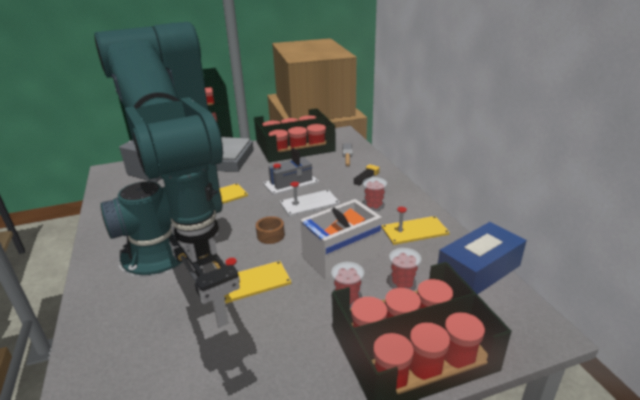

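Top view: the orange caddy in the white box is at (366,188), with the blue lip at (375,217). The empty white dock is at (266,195), its cap at (264,207). The parked grey caddy is at (215,195), the cups at (292,129), (415,158) and (417,207).

Look-alikes:
- Yellow docks at (348,121), (216,283) and (368,275).
- The occupied grey dock at (215,200).
- The blue box at (417,97).

I choose the box at (366,188) and the white dock at (266,195).

```bash
cat > m.py <<'E'
from h import *
im=snapshot("top"); c=camera_model("top"); hsv=cv2.cvtColor(im,cv2.COLOR_BGR2HSV)
def reg(mask,x0,y0,x1,y1):
    m=np.zeros_like(mask); m[y0:y1,x0:x1]=mask[y0:y1,x0:x1]; return m
white=((hsv[...,1]<45)&(hsv[...,2]>185)).astype(np.uint8)*255
red=(((hsv[...,0]<6)|(hsv[...,0]>174))&(hsv[...,1]>170)&(hsv[...,2]>90)).astype(np.uint8)*255
def rect(m,z,nm):
    cs=cv2.findContours(m,cv2.RETR_EXTERNAL,cv2.CHAIN_APPROX_NONE)[0]; k=max(cs,key=cv2.contourArea)
    w=np.array([onz(c,u,v,z)[:2] for u,v in k[:,0]],np.float32)
    r=cv2.minAreaRect(w*1000); print(nm,len(k),np.round(r[0],1),np.round(r[1],1),round(r[2],2)); return r
rect(reg(white,240,150,290,235),.010,"dock")
blue=((hsv[...,0]>100)&(hsv[...,0]<128)&(hsv[...,1]>120)).astype(np.uint8)*255
rect(reg(cv2.bitwise_or(white,blue),325,145,400,232),.136,"box")
rect(reg(blue,340,195,400,232),.136,"lip")
for nm,b in(("cap",(250,195,280,220)),("gcap",(200,200,225,225))):
    ys,xs=np.nonzero(reg(red,*b)); print(nm,xs.mean(),ys.mean(),len(xs),onz(c,xs.mean(),ys.mean(),.094))
cv2.imwrite("pics/crop1.png",np.hstack([cv2.resize(im[140:240,325:405],None,fx=5,fy=5,interpolation=cv2.INTER_CUBIC),cv2.resize(im[140:240,230:300],None,fx=5,fy=5,interpolation=cv2.INTER_CUBIC)]))
E
python3 m.py
```

```text
dock 165 [527.4 105.7] [190.2 100.6] 3.65
box 252 [ 521.  -216.3] [194.7 129.8] 14.33
lip 71 [ 440.8 -239.9] [23.7 96.4] 15.43
cap 263.5660377358491 206.54716981132074 53 [0.47592841 0.10124498 0.094     ]
gcap 212.327868852459 213.24590163934425 61 [0.45568605 0.26526098 0.094     ]
```

View pics/crop1.png

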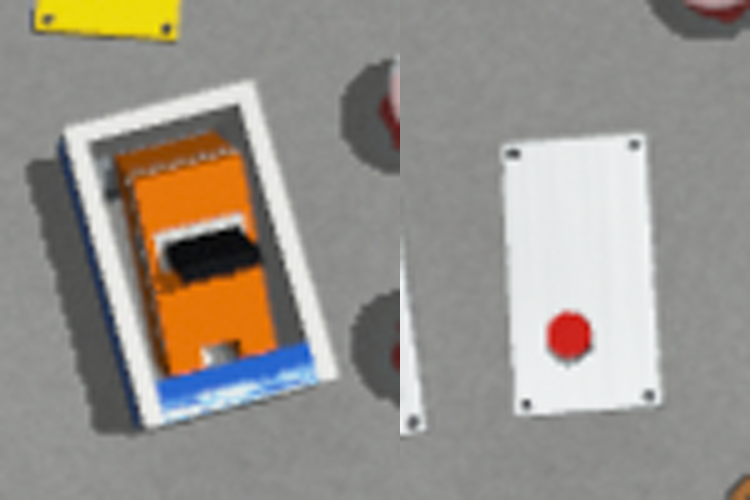

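The crop confirms it. The orange caddy has its notch towards the blue lip, on the robot's side, and the black handle is at crop (210,255). The empty dock has a red post cap. I'll move above the box.

Request:
servo_tool([
  [0,0,-6,0],
  [10,-5,-12,-10],
  [16,-8,-13,-21],
  [22,-10,-13,-32],
  [28,-13,-13,-43],
  [34,-16,-13,-54],
  [40,-19,-13,-65],
  [45,-21,-13,-75],
])

```text
time: 1.15
tool_pos: [0.4641, -0.2641, 0.3485]
ee_rot: [3.142, 0.0, 1.548]
wrist_force: [0.4, -0.5, -0.5]
width: 0.0939
finger_force: 0.0
```

Request:
servo_tool([
  [0,0,0,-8],
  [0,0,0,-15],
  [0,0,0,-15],
  [0,0,0,-15],
], claw=130)

```text
time: 1.65
tool_pos: [0.4627, -0.2658, 0.3483]
ee_rot: [-3.141, -0.0, 1.802]
wrist_force: [-0.4, -0.6, -0.7]
width: 0.0573
finger_force: 0.0
```

```bash
python3 - <<'E'
from h import *
o=get_obs(); c=camera_model("wrist"); im=snapshot("wrist"); cv2.imwrite("pics/w1.png",im)
np.savez("w1.npz",K=c["camera_matrix"],T=c["camera_from_world"])
print(o["time"],o["tool_pos"],o["ee_rot"],o["width"],o["joint_positions"]); print(c)
b=[.5217,-.2191]; a=np.radians(14.3)
def B(x,y,z): return (b[0]+(x*np.cos(a)-y*np.sin(a)),b[1]+(x*np.sin(a)+y*np.cos(a)),z)
for p in [(-.0975,-.062,.136),(.0975,-.062,.136),(.0975,.062,.136),(-.0975,.062,.136),(-.0715,0,.136)]: print(np.round(proj(c,B(*p))))
E
```

```text
1.65 [ 0.46274451 -0.26578302  0.34834872] [-3.14133349e+00 -2.28269310e-04  1.80209202e+00] 0.057262334723111506 [-6.27588666e-01  6.22095364e-02  1.14375535e+00 -5.04203933e-05
  1.93596990e+00 -8.58902390e-01]
{'camera_matrix': array([[328.48176117,   0.        , 314.34985115],
       [  0.        , 328.48176117, 199.49966083],
       [  0.        ,   0.        ,   1.        ]]), 'camera_from_world': array([[ 9.72976718e-01,  2.30903208e-01,  1.25868859e-04,
        -3.88573074e-01],
       [-2.21625973e-01,  9.34037123e-01, -2.80101020e-01,
         4.15352819e-01],
       [-6.47937902e-02,  2.72503875e-01,  9.59970522e-01,
        -4.13534129e-01],
       [ 0.00000000e+00,  0.00000000e+00,  0.00000000e+00,
         1.00000000e+00]])}
[291. 203.]
[454. 200.]
[465.  91.]
[287.  94.]
[312. 151.]
```

View pics/w1.png

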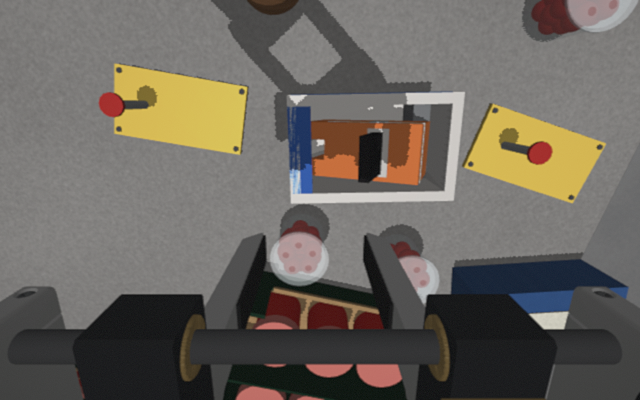

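The wrist view agrees with the box estimate: predicted rim corners fall on (291,203), (454,200), (465,91) and (287,94). The caddy is at (368,155) and its black handle at (370,157). Next I'll compare the handle and tub edges with the expected geometry.

```bash
cat > g.py <<'E'
import numpy as np
def cad(th,cx,cz,px,pz):  # caddy-frame (px,pz) mm -> box frame, tilt th deg
    s,c=np.sin(np.radians(th)),np.cos(np.radians(th)); return cx+px*c-pz*s, cz+px*s+pz*c
b=np.array([521.7,-219.1]); yaw=14.3
def B(x,y,z):
    a=np.radians(yaw); return np.array([b[0]+x*np.cos(a)-y*np.sin(a),b[1]+x*np.sin(a)+y*np.cos(a),z])/1000
E
python3 - <<'E'
from h import *; from g import *
n=np.load("w1.npz"); c={"camera_matrix":n["K"],"camera_from_world":n["T"]}
im=cv2.imread("pics/w1.png"); hsv=cv2.cvtColor(im,cv2.COLOR_BGR2HSV)
print("cam",ray(c,0,0)[0])
def box(m,nm,o=(285,85)):
    k=max(cv2.findContours(m.astype(np.uint8),cv2.RETR_EXTERNAL,cv2.CHAIN_APPROX_NONE)[0],key=cv2.contourArea)[:,0]+o
    p=cv2.approxPolyDP(k,3,True)[:,0]; print(nm,p.tolist())
S=np.s_[85:210,285:470]; h=hsv[S]; 
box(h[...,2]*((np.mgrid[85:210,285:470][1]>352)&(np.mgrid[85:210,285:470][1]<390))<45,"dark") if 0 else None
d=(im[S].max(-1)<45); d[:, :65]=0; d[:,105:]=0; box(d,"handle")
box((h[...,0]>3)&(h[...,0]<20)&(h[...,1]>140),"orange")
for nm,pts in (("handle",[(x,y,z) for z in(90,35) for x,y in((19,-25),(31,-25),(31,25),(19,25))]),("tub",[(x,y,z) for z in(35,-35) for x,y in((-75,-35),(75,-35),(75,35),(-75,35))])):
    print(nm,[np.round(proj(c,B(*(lambda q:(q[0],y,q[1]))(cad(25,-.2,73.4,x,z)))),1).tolist() for x,y,z in pts])
E
```

```text
cam [ 0.44333108 -0.18554253  0.51337023]
handle [[381, 133], [360, 136], [359, 181], [367, 182], [379, 172]]
orange [[312, 122], [312, 138], [326, 141], [325, 153], [312, 159], [313, 174], [358, 178], [359, 136], [366, 134], [367, 127], [388, 127], [387, 177], [372, 179], [417, 184], [421, 124]]
handle [[358.3, 176.5], [369.0, 177.3], [370.5, 129.8], [359.3, 129.6], [372.0, 167.6], [381.6, 168.2], [383.3, 126.3], [373.3, 126.1]]
tub [[304.1, 170.4], [418.4, 179.0], [422.9, 117.6], [302.7, 117.4], [324.5, 162.1], [426.0, 168.4], [430.2, 115.2], [324.1, 115.3]]
```

```bash
cat >> g.py <<'E'
def plan(th,cx,lift,y=-6,pz=70.5):
    s,c=np.sin(np.radians(th)),np.cos(np.radians(th))
    cz=max(64.5+35/c-(63.5-cx)*np.tan(np.radians(th)), 10+75*s+35*c)+lift
    x,z=cad(th,cx,cz,25,pz); return x,y,z-5,cz
def tool(delta,yaw_t): # world delta mm -> tool axes cm
    a=np.radians(yaw_t); X=np.array([np.cos(a),np.sin(a),0]); Y=np.array([np.sin(a),-np.cos(a),0])
    d=np.array(delta); return np.round([X@d/10,Y@d/10,-d[2]/10],2)
E
python3 - <<'E'
from h import *; from g import *
o=get_obs()
x,y,z,cz=plan(25,-.2,0); x0,z0=x,z; print("pre",x,y,z,"delta",tool(B(x,y,z)*1000-o["tool_pos"]*1000,np.degrees(o["ee_rot"][2])), o["width"])
for th,cx,l in((25,-.2,0),(22,.5,1),(18,1,2),(14,2,2),(10,4,2),(7,6,2),(5,7,2),(3,7,2),(0,7,3),(0,7,100)):
    x,y,z,cz=plan(th,cx,l); print(th,cx,round(cz,1),"dx %.1f dz %.1f"%(x-x0,z-z0),"w %.1f"%(38*np.tan(np.radians(th))+12/np.cos(np.radians(th))),"-x top",np.round(cad(th,cx,cz,-75,35),1),"+x bot",np.round(cad(th,cx,cz,75,-35),1))
E
```

```text
pre -7.336892776803062 -6 142.8772977064365 delta [ 2.58  6.09 20.55] 0.05340382904823133
25 -0.2 73.4 dx 0.0 dz 0.0 w 31.0 -x top [-83.   73.4] +x bot [82.6 73.4]
22 0.5 77.8 dx 4.6 dz 4.6 w 28.3 -x top [-82.2  82.2] +x bot [83.2 73.4]
18 1 83.0 dx 10.3 dz 9.9 w 25.0 -x top [-81.1  93.1] +x bot [83.1 72.9]
14 2 87.2 dx 16.5 dz 13.8 w 21.8 -x top [-79.2 103.1] +x bot [83.2 71.4]
10 4 91.5 dx 23.7 dz 17.4 w 18.9 -x top [-75.9 113. ] +x bot [83.9 70.1]
7 6 94.7 dx 29.6 dz 19.8 w 16.8 -x top [-72.7 120.3] +x bot [84.7 69.1]
5 7 96.7 dx 33.1 dz 21.2 w 15.4 -x top [-70.8 125. ] +x bot [84.8 68.4]
3 7 98.6 dx 35.6 dz 22.4 w 14.0 -x top [-69.7 129.6] +x bot [83.7 67.6]
0 7 102.5 dx 39.3 dz 25.1 w 12.0 -x top [-68.  137.5] +x bot [82.  67.5]
0 7 199.5 dx 39.3 dz 122.1 w 12.0 -x top [-68.  234.5] +x bot [ 82.  164.5]
```

Request:
servo_tool([
  [1.3,3,5,-1],
  [2.6,6.1,10,-1],
  [2.6,6.1,14,-1],
  [2.6,6.1,14,-1],
  [2.6,6.1,14,-1],
], claw=136)

```text
time: 2.33
tool_pos: [0.5167, -0.2271, 0.2107]
ee_rot: [3.139, 0.002, 1.82]
wrist_force: [-0.2, -0.2, -0.2]
width: 0.044
finger_force: 0.0
```

```bash
cat > look.py <<'E'
from h import *; from g import *; import sys
nm,th,cx,cz,y=sys.argv[1],*map(float,sys.argv[2:6])
o=get_obs(); c=camera_model("wrist"); im=snapshot("wrist"); cv2.imwrite(f"pics/{nm}.png",im)
print(o["tool_pos"],o["ee_rot"],o["width"],o["wrist_force"])
x,yy,z,_=plan(25,-.2,0); print("delta to pre",tool((B(x,yy,z)-o["tool_pos"])*1000,np.degrees(o["ee_rot"][2])))
hsv=cv2.cvtColor(im,cv2.COLOR_BGR2HSV)
m=((hsv[...,0]>3)&(hsv[...,0]<20)&(hsv[...,1]>140)).astype(np.uint8)
k=max(cv2.findContours(m,cv2.RETR_EXTERNAL,cv2.CHAIN_APPROX_NONE)[0],key=cv2.contourArea)
print("orange",cv2.approxPolyDP(k,4,True)[:,0].tolist())
f=lambda pts:[np.round(proj(c,B(*(lambda q:(q[0],y+p[1],q[1]))(cad(th,cx,cz,p[0],p[2])))) ).astype(int).tolist() for p in pts]
print("handle",f([(x,y_,z_) for z_ in(90,35) for x,y_ in((19,-25),(31,-25),(31,25),(19,25))]))
print("tub",f([(x,y_,z_) for z_ in(35,-35) for x,y_ in((-75,-35),(75,-35),(75,35),(-75,35))]))
print("rim",[np.round(proj(c,B(x,y_,136))).astype(int).tolist() for x,y_ in((-97.5,-62),(97.5,-62),(97.5,62),(-97.5,62),(-71.5,0),(85.5,-50),(85.5,50))])
E
python3 look.py w2 25 -.2 73.4 -6
```

```text
[ 0.51672573 -0.22709301  0.21069313] [3.13943721e+00 2.19688793e-03 1.82044097e+00] 0.04395880543304485 [-0.22929612 -0.24154312 -0.18315644]
delta to pre [ 0.05 -0.05  6.78]
orange [[233, 156], [234, 177], [261, 182], [261, 198], [236, 210], [237, 226], [294, 237], [293, 193], [315, 182], [317, 170], [349, 175], [346, 241], [328, 244], [352, 249], [352, 236], [358, 232], [373, 237], [382, 254], [389, 254], [396, 169], [265, 155], [349, 156], [351, 161], [400, 165], [395, 243], [403, 229], [407, 158], [275, 148]]
handle [[295, 260], [310, 263], [310, 194], [293, 192], [325, 233], [338, 236], [339, 178], [326, 176]]
tub [[237, 227], [389, 256], [396, 170], [232, 156], [274, 208], [405, 227], [411, 157], [272, 147]]
rim [[203, 279], [442, 279], [461, 124], [187, 124], [230, 207], [428, 266], [442, 141]]
```

View pics/w2.png

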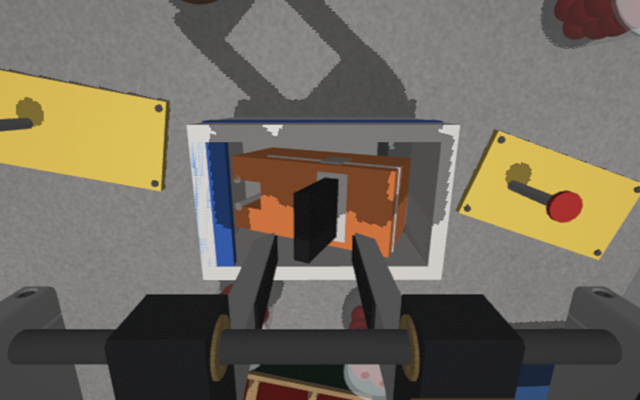

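The model fits to about 1–2 px: tub corners (237,226), (389,254), (396,169), handle top (294,193)-(295,260). The fingers straddle the handle. I'll descend.

Request:
servo_tool([
  [0.1,0,2,0],
  [0.1,0,4,0],
  [0.1,0,5.5,0],
  [0.1,0,6.2,0],
  [0.1,0,6.5,0],
  [0.1,0,6.5,0],
])

```text
time: 3.12
tool_pos: [0.5162, -0.2255, 0.1441]
ee_rot: [3.141, 0.001, 1.821]
wrist_force: [0.6, 0.9, -0.1]
width: 0.0439
finger_force: 0.0
```

Request:
servo_tool([
  [0,0,0,0],
  [0,0,0,0],
  [0,0,0,0],
], claw=165)

```text
time: 3.5
tool_pos: [0.5161, -0.2254, 0.1438]
ee_rot: [3.141, 0.0, 1.822]
wrist_force: [-0.9, -0.3, -0.7]
width: 0.0329
finger_force: 0.0
```

Request:
servo_tool([
  [0,0,0,0],
  [0,0,0,0],
  [0,0,0,0],
], claw=172)

```text
time: 3.88
tool_pos: [0.516, -0.2253, 0.1435]
ee_rot: [-3.142, 0.0, 1.822]
wrist_force: [0.6, 0.6, -0.0]
width: 0.0304
finger_force: 0.0
```

Request:
servo_tool([
  [0,0.1,-0.1,0],
  [0,0.3,-0.3,0],
  [0,0.3,-0.3,0],
], claw=178)

```text
time: 4.25
tool_pos: [0.5186, -0.2247, 0.1463]
ee_rot: [-3.141, -0.0, 1.822]
wrist_force: [-1.8, -0.3, -2.5]
width: 0.0281
finger_force: 1.1
```

Request:
servo_tool([
  [0,0.2,-0.2,0],
  [0,0.4,-0.4,0],
  [0,0.4,-0.4,0],
], claw=184)

```text
time: 4.62
tool_pos: [0.5231, -0.2235, 0.1507]
ee_rot: [3.141, 0.0, 1.822]
wrist_force: [-1.1, -0.4, -0.4]
width: 0.0259
finger_force: 1.1
```

```bash
python3 look.py w3 20 .8 80.5 -6
```

```text
[ 0.52306887 -0.22354257  0.1507485 ] [3.14119045e+00 2.76317051e-04 1.82182825e+00] 0.025855268741281925 [-1.09685541 -0.35530661 -0.42915839]
delta to pre [-0.13 -0.76  0.79]
orange [[201, 174], [204, 202], [239, 208], [240, 223], [213, 243], [207, 241], [209, 261], [258, 272], [269, 239], [289, 232], [312, 213], [314, 193], [355, 199], [353, 235], [362, 243], [378, 293], [407, 294], [418, 192], [320, 185], [244, 172], [314, 177], [335, 172], [353, 174], [355, 181], [418, 187], [423, 174], [254, 160]]
handle [[291, 324], [313, 330], [313, 237], [289, 234], [324, 274], [342, 277], [344, 204], [325, 202]]
tub [[208, 265], [410, 304], [421, 195], [199, 175], [254, 232], [417, 257], [425, 172], [250, 160]]
rim [[163, 329], [465, 330], [496, 135], [134, 134], [194, 240], [449, 314], [470, 157]]
```

View pics/w3.png

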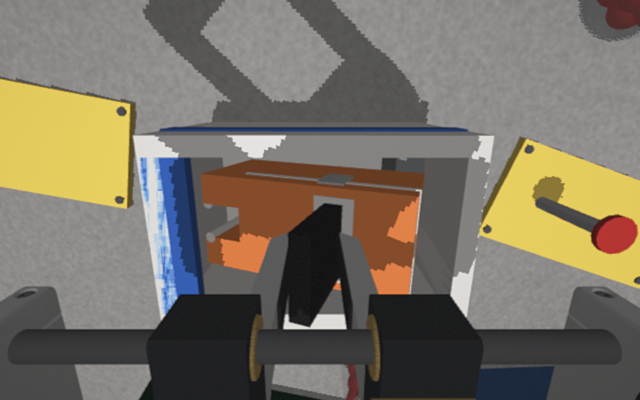

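The wrist view shows the caddy turning with the handle at (315,265) between the fingers. Tub corners (201,174) and (418,192) are about 2 px from the plan, and forces stay low. Continuing along the planned path.

Request:
servo_tool([
  [0,0.2,-0.2,0],
  [0,0.4,-0.3,0],
  [0,0.55,-0.4,0],
  [0,0.55,-0.4,0],
], claw=190)

```text
time: 5.18
tool_pos: [0.5282, -0.2223, 0.1549]
ee_rot: [3.142, 0.0, 1.822]
wrist_force: [-2.5, -1.4, 1.6]
width: 0.0243
finger_force: 1.7
```

Request:
servo_tool([
  [0,0.15,-0.1,0],
  [0,0.3,-0.15,0],
  [0,0.35,-0.2,0],
  [0,0.35,-0.2,0],
], claw=195)

```text
time: 5.68
tool_pos: [0.5315, -0.2216, 0.1571]
ee_rot: [3.141, 0.001, 1.822]
wrist_force: [-5.3, -1.4, 4.9]
width: 0.0219
finger_force: 2.6
```

```bash
python3 look.py w4 14 2 87.2 -6
```

```text
[ 0.53148897 -0.22157715  0.15709995] [3.14148970e+00 7.40092382e-04 1.82150551e+00] 0.0218878081367429 [-5.25256873 -1.43960816  4.86532402]
delta to pre [-0.12 -1.62  1.42]
orange [[189, 176], [191, 201], [228, 208], [231, 219], [202, 247], [195, 245], [198, 266], [260, 276], [272, 239], [292, 232], [306, 217], [309, 193], [348, 196], [349, 235], [357, 240], [373, 293], [402, 294], [410, 189], [320, 185], [234, 173], [312, 177], [324, 171], [344, 173], [343, 179], [411, 184], [409, 171], [235, 161]]
handle [[295, 325], [318, 329], [318, 237], [293, 234], [319, 274], [337, 276], [339, 203], [320, 202]]
tub [[196, 270], [405, 298], [415, 192], [186, 178], [239, 235], [404, 252], [411, 169], [234, 161]]
rim [[154, 323], [448, 323], [474, 134], [124, 133], [183, 236], [432, 308], [450, 155]]
```

Request:
servo_tool([
  [0,0,-0.2,0],
  [0,0.2,-0.35,0],
  [0,0.4,-0.45,0],
  [0,0.4,-0.45,0],
], claw=199)

```text
time: 6.22
tool_pos: [0.5356, -0.2202, 0.1607]
ee_rot: [3.142, -0.0, 1.822]
wrist_force: [-1.7, -1.2, -1.0]
width: 0.0211
finger_force: 1.0
```

Request:
servo_tool([
  [0,0.2,-0.1,0],
  [0,0.35,-0.15,0],
  [0,0.35,-0.15,0],
], claw=203)

```text
time: 6.6
tool_pos: [0.5389, -0.2194, 0.1627]
ee_rot: [3.141, 0.0, 1.822]
wrist_force: [-2.0, -0.7, -0.1]
width: 0.0189
finger_force: 1.1
```

```bash
python3 look.py w5 10 4 93 -6
```

```text
[ 0.53890773 -0.21944059  0.16266624] [3.14138428e+00 1.22136157e-04 1.82172433e+00] 0.018949398082405703 [-2.04037033 -0.74542476 -0.08366678]
delta to pre [-0.14 -2.39  1.98]
orange [[179, 179], [182, 203], [223, 212], [222, 225], [189, 245], [195, 247], [186, 248], [189, 270], [264, 278], [275, 239], [295, 232], [302, 223], [302, 195], [343, 195], [344, 234], [354, 239], [369, 290], [397, 292], [403, 187], [226, 175], [307, 177], [318, 171], [336, 172], [340, 179], [402, 182], [398, 170], [223, 162]]
handle [[296, 326], [319, 329], [320, 237], [295, 235], [315, 274], [333, 275], [334, 203], [315, 202]]
tub [[187, 274], [400, 295], [409, 191], [176, 180], [228, 237], [394, 250], [400, 168], [222, 162]]
rim [[147, 318], [434, 318], [456, 133], [116, 132], [174, 233], [417, 303], [433, 154]]
```

Request:
servo_tool([
  [0,0.2,-0.1,0],
  [0,0.4,-0.15,0],
  [0,0.55,-0.2,0],
  [0,0.55,-0.2,0],
], claw=209)

```text
time: 7.15
tool_pos: [0.5443, -0.2182, 0.1651]
ee_rot: [3.141, 0.001, 1.822]
wrist_force: [-4.4, -1.3, 2.7]
width: 0.0168
finger_force: 1.8
```

Request:
servo_tool([
  [0,0.15,-0.05,0],
  [0,0.3,-0.1,0],
  [0,0.35,-0.1,0],
  [0,0.35,-0.1,0],
], claw=213)

```text
time: 7.65
tool_pos: [0.5475, -0.2173, 0.1655]
ee_rot: [-3.142, 0.0, 1.822]
wrist_force: [-3.1, -1.5, 2.4]
width: 0.0155
finger_force: 1.6
```

```bash
python3 look.py w6 5 7 96.7 -6
```

```text
[ 0.54752034 -0.21728591  0.1655039 ] [-3.14155180e+00  1.20090042e-04  1.82161654e+00] 0.015510571677138398 [-3.05474789 -1.5151579   2.38299499]
delta to pre [-0.13 -3.28  2.26]
orange [[167, 181], [170, 208], [215, 218], [184, 255], [175, 252], [178, 277], [267, 282], [278, 239], [298, 231], [298, 195], [340, 195], [340, 234], [351, 240], [363, 287], [392, 289], [397, 186], [216, 178], [328, 172], [336, 179], [394, 180], [386, 169], [208, 164]]
handle [[300, 326], [324, 328], [325, 236], [299, 235], [311, 273], [329, 274], [330, 202], [311, 202]]
tub [[177, 280], [395, 291], [403, 188], [165, 183], [215, 240], [383, 247], [388, 167], [208, 164]]
rim [[136, 315], [419, 316], [439, 133], [104, 132], [162, 231], [403, 301], [416, 153]]
```

View pics/w6.png

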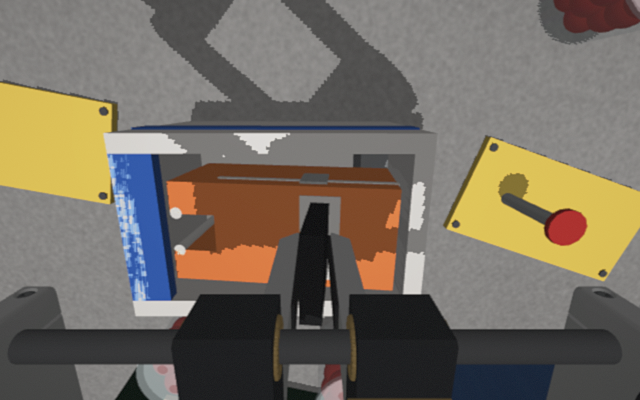

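Tub's -x edge is at column about 172, just clear of the lip edge at about 162, and the tilt is about 5°. Now the final levelling and clamp.

Request:
servo_tool([
  [0,0.1,-0.15,0],
  [0,0.3,-0.25,0],
  [0,0.35,-0.25,0],
  [0,0.35,-0.25,0],
], claw=218)

```text
time: 8.2
tool_pos: [0.5508, -0.2161, 0.1673]
ee_rot: [-3.141, -0.001, 1.822]
wrist_force: [-0.5, -0.7, -4.0]
width: 0.014
finger_force: 2.6
```

Request:
servo_tool([
  [0,0.15,-0.1,0],
  [0,0.25,-0.15,0],
  [0,0.25,-0.15,0],
  [0,0.25,-0.15,0],
], claw=235)

```text
time: 8.7
tool_pos: [0.553, -0.2156, 0.1689]
ee_rot: [-3.141, -0.001, 1.822]
wrist_force: [0.0, -0.3, -5.0]
width: 0.0117
finger_force: 30.0
```

```bash
python3 look.py w7 0 7 102.5 -6
```

```text
[ 0.55296512 -0.21561093  0.16892432] [-3.14059541e+00 -7.37819808e-04  1.82163307e+00] 0.011684632553846257 [ 0.03871488 -0.29908186 -5.02892818]
delta to pre [-0.16 -3.85  2.6 ]
orange [[155, 187], [159, 214], [207, 220], [176, 259], [165, 258], [169, 285], [270, 285], [281, 240], [293, 234], [295, 194], [334, 194], [336, 234], [348, 240], [358, 284], [387, 285], [390, 183], [206, 181], [292, 178], [296, 172], [320, 172], [321, 178], [385, 178], [374, 167], [194, 167]]
handle [[305, 328], [328, 328], [330, 237], [304, 237], [307, 274], [325, 274], [326, 203], [307, 202]]
tub [[168, 287], [390, 288], [398, 187], [154, 186], [202, 244], [372, 245], [377, 166], [194, 166]]
rim [[130, 312], [410, 313], [427, 133], [98, 132], [156, 230], [394, 298], [405, 153]]
```

Request:
servo_tool([
  [0,0,-0.5,0],
  [0,0,-1,0],
  [0,0,-1.8,0],
  [0,0,-2.8,0],
], claw=255)

```text
time: 9.25
tool_pos: [0.5533, -0.2158, 0.1983]
ee_rot: [3.141, 0.0, 1.822]
wrist_force: [-0.1, 0.7, -6.2]
width: 0.012
finger_force: 30.0
```

Request:
servo_tool([
  [0,0,-2,0],
  [0,0,-4,0],
  [0,0,-6,0],
  [0,0,-8,0],
  [0,0,-10,0],
  [0,0,-11,0],
  [0,0,-11,0],
])

```text
time: 10.12
tool_pos: [0.5536, -0.2159, 0.3088]
ee_rot: [3.14, 0.002, 1.822]
wrist_force: [-0.3, -0.5, -6.0]
width: 0.0118
finger_force: 30.0
```

```bash
python3 look.py w8 0 7 210 -6; python3 - <<'E'
from h import *
im=cv2.imread("pics/w8.png"); s=snapshot("side")
cv2.imwrite("pics/s8.png",np.hstack([cv2.resize(im[100:400,60:480],(560,400)),s[:400,200:440]]))
E
```

```text
[ 0.55360051 -0.21592448  0.30877492] [3.13982918e+00 1.63019837e-03 1.82161914e+00] 0.011768754627032993 [-0.34953895 -0.45020418 -5.99795008]
delta to pre [-0.11 -3.9  16.59]
orange [[156, 187], [159, 214], [207, 220], [178, 257], [166, 262], [170, 285], [270, 285], [281, 240], [293, 234], [295, 194], [334, 194], [336, 234], [348, 240], [358, 284], [387, 284], [393, 193], [389, 183], [206, 181], [293, 178], [296, 172], [320, 172], [322, 178], [385, 178], [373, 167], [194, 168]]
handle [[305, 292], [325, 292], [326, 213], [305, 213], [307, 252], [323, 252], [323, 189], [307, 189]]
tub [[185, 264], [380, 264], [386, 175], [174, 175], [212, 230], [366, 230], [369, 159], [205, 159]]
rim [[197, 235], [374, 235], [380, 120], [185, 119], [216, 180], [363, 225], [368, 132]]
```

View pics/s8.png

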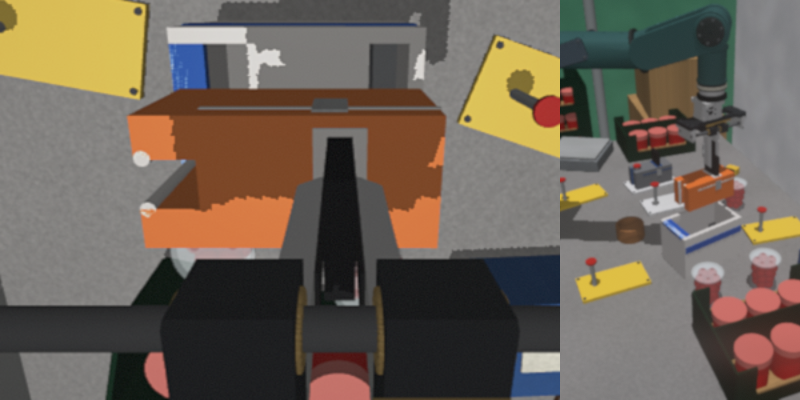

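The caddy is out of the box and looks level. Its slot beads are at crop (141,158) and (148,208), free and facing the robot. Next I'll solve the caddy's pose in the grip from the corner pixels and work out the move to the dock.

```bash
cat > pose.py <<'E'
from h import *; from g import tool
def solve(c,uv,pts,x0):
    from scipy.optimize import least_squares
    f=lambda p:np.ravel([proj(c,R.from_euler('ZYX',[p[3],p[4],p[5]]).apply(q)+p[:3])-w for q,w in zip(pts,uv)])
    r=least_squares(f,x0); return r.x,np.round(r.fun,1)
E
python3 - <<'E'
from pose import *
o=get_obs(); c=camera_model("wrist"); t=o["tool_pos"]
uv=[(156,186.5),(170,285.5),(395,187),(194,167.5),(373.5,167)]
pts=np.array([(-75,35,35),(-75,-35,35),(75,35,35),(-75,35,-35),(75,35,-35)])/1000
a=np.radians(14.3); x0=[*(t+[-.025*np.cos(a),-.025*np.sin(a),-.066]),a,0,0]
p,e=solve(c,uv,pts,x0); print(p[:3],np.degrees(p[3:]),e)
from scipy.optimize import least_squares
d=p[:3]-t; print("centre rel TCP in caddy axes (mm)",R.from_euler('z',-a).apply(d)*1000)
y=o["ee_rot"][2]; print("tool yaw",np.degrees(y),o["joint_positions"])
# dock
ad=np.radians(3.65); post=np.array([.4763,.102]); off=np.array([-25.,0,-65.5])/1000
for dist in(.1,.051):
    cc=np.array([*(post+dist*np.array([np.cos(ad),np.sin(ad)])),.045]); tcp=cc-R.from_euler('z',ad).apply(off)
    print(dist,cc,tcp,tool((tcp-t)*1000,np.degrees(y)),np.hypot(*tcp[:2]))
E
```

```text
[ 0.52954061 -0.22480276  0.2357574 ] [14.24436215  0.92104651 -0.37738204] [ 0.5  0.2 -0.4  0.5 -0.4 -0.3  0.1 -0.6  0.2  0.1]
centre rel TCP in caddy axes (mm) [-25.08639485  -3.06914922 -70.95495762]
tool yaw 104.37111500846119 [-4.67189322e-01  1.88111008e-01  1.08629414e+00 -7.48704897e-05
  1.86851219e+00 -7.18034938e-01]
0.1 [0.57609716 0.10836614 0.045     ] [0.60104644 0.10995768 0.1105    ] [30.35 12.73 19.62] 0.6110217012410115
0.051 [0.52719655 0.10524673 0.045     ] [0.55214584 0.10683827 0.1105    ] [31.26  7.91 19.62] 0.56238727071972
```

Request:
servo_tool([
  [2,0.8,0,0],
  [6,2.5,0,1],
  [11,4.6,0,3],
  [16,6.6,0,5],
  [21,8.7,0,7],
  [26,10.8,0,9],
  [29.5,12.2,0,10.5],
  [30.7,12.75,0,10.7],
])

```text
time: 11.22
tool_pos: [0.5998, 0.1168, 0.3065]
ee_rot: [-3.14, -0.001, 1.639]
wrist_force: [0.9, 0.6, -6.6]
width: 0.0116
finger_force: 30.0
```

Request:
servo_tool([
  [0,0,0,0],
  [0,0,2,0],
  [0,0,5,0],
  [0,0,8,0],
  [0,0,10,0],
  [0,0,11,0],
  [0,0,11,0],
])

```text
time: 12.1
tool_pos: [0.6002, 0.1122, 0.1969]
ee_rot: [-3.14, 0.0, 1.634]
wrist_force: [-0.5, 0.6, -5.6]
width: 0.0117
finger_force: 30.0
```

```bash
cat > dk.py <<'E'
from pose import *; import sys
nm=sys.argv[1]; o=get_obs(); c=camera_model("wrist"); im=snapshot("wrist"); cv2.imwrite(f"pics/{nm}.png",im)
ad=np.radians(3.65); post=np.array([.4763,.102]); t=o["tool_pos"]; y=o["ee_rot"][2]
print(t,o["ee_rot"],o["wrist_force"],o["time"])
hsv=cv2.cvtColor(im,cv2.COLOR_BGR2HSV)
m=(((hsv[...,0]<6)|(hsv[...,0]>174))&(hsv[...,1]>190)&(hsv[...,2]>90)).astype(np.uint8)
for k in cv2.findContours(m,cv2.RETR_EXTERNAL,cv2.CHAIN_APPROX_NONE)[0]:
    if cv2.contourArea(k)>80:
        (u,v),ax,_=cv2.fitEllipse(k); w=onz(c,u,v,.094); print("red",round(u),round(v),np.round(ax),w, "tool-frame rel TCP(cm)",tool((w-t)*1000,np.degrees(y)))
print("cap predicted",proj(c,[*post,.094]))
P=lambda x,yy,z:np.round(proj(c,[*(post+[(x)*np.cos(ad)-yy*np.sin(ad),x*np.sin(ad)+yy*np.cos(ad)]),z])).astype(int).tolist()
print("plate",[P(x,yy,.01) for x,yy in((-.044,-.05),(.146,-.05),(.146,.05),(-.044,.05))])
E
python3 dk.py d1
```

```text
[0.60024134 0.11219302 0.19694857] [-3.14008931e+00  4.75589544e-04  1.63351521e+00] [-0.53895082  0.56625294 -5.61157227] 12.1
cap predicted [169.68425109 206.66194654]
plate [[168, 226], [334, 226], [335, 138], [156, 138]]
```

View pics/d1.png

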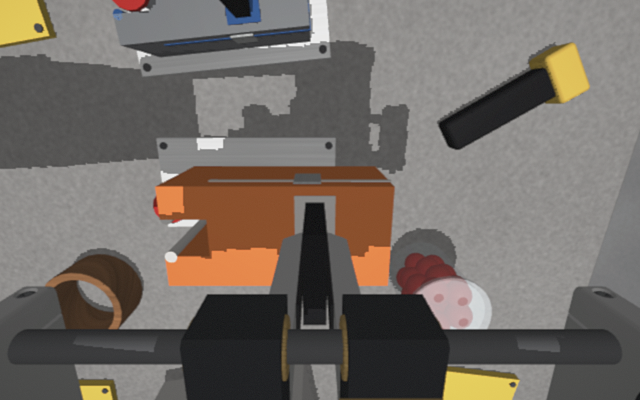

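The plate edges sit where predicted: (157,139) and (334,139). The post cap is just visible at about (157,207) behind the caddy's slotted end, and the cup at (440,290) is well clear. Lowering to just above the plate.

Request:
servo_tool([
  [0,0,2,0],
  [0,0,4,0],
  [0,0,6,0],
  [0,0,7,0],
  [0,0,7.6,0],
  [0,0,7.6,0],
])

```text
time: 12.9
tool_pos: [0.6008, 0.1133, 0.122]
ee_rot: [3.141, 0.0, 1.635]
wrist_force: [-0.3, -0.4, -5.6]
width: 0.0117
finger_force: 30.0
```

```bash
python3 dk.py d2; python3 - <<'E'
import cv2
im=cv2.imread("pics/d2.png"); cv2.imwrite("pics/d2c.png",cv2.resize(im[110:300,60:260],None,fx=3,fy=3,interpolation=cv2.INTER_CUBIC))
E
```

```text
[0.60083515 0.1132572  0.12196316] [3.14102132e+00 8.03409141e-05 1.63485600e+00] [-0.30747167 -0.42736942 -5.6267973 ] 12.9
cap predicted [118.62368225 243.56156885]
plate [[132, 256], [337, 256], [340, 148], [113, 148]]
```

View pics/d2c.png

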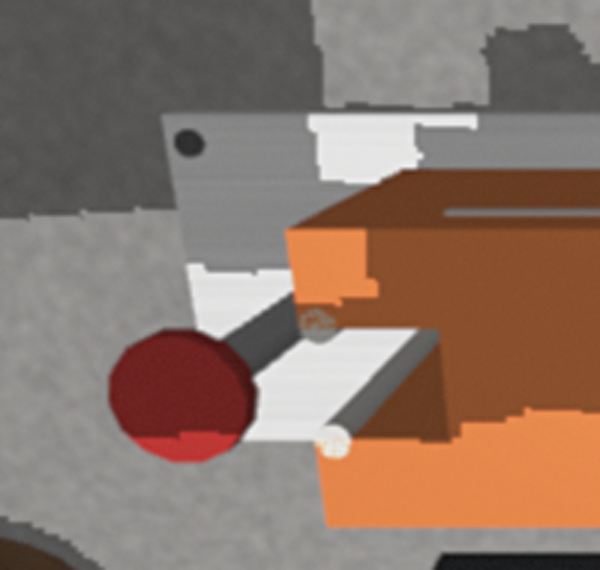

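Cap centre is at (120.7,241.7). The beads' tops are at (166,218.3) and (171.7,257).

```bash
python3 - <<'E'
from pose import *
c=camera_model("wrist"); t=get_obs()["tool_pos"]; a=np.radians(3.65); q=R.from_euler('z',-a)
f=lambda u,v,z:np.round(q.apply(onz(c,u,v,z)-[.4763,.102,0])*1000,1)
print("cap",f(120.7,241.7,.094),"beads",f(166,218.3,.086),f(171.7,257,.086),"tcp",q.apply(t-[.4763,.102,0])*1000)
print("tub -x corners", f(155.3,186.3,.086), f(169,285.3,.086))
E
```

```text
cap [ 1.6  1.2 94. ] beads [28.6 14.2 86. ] [ 29.  -13.4  86. ] tcp [125.22684551   3.31703688 122.36544108]
tub -x corners [24.5 35.5 86. ] [ 24.5 -34.9  86. ]
```

Request:
servo_tool([
  [0.08,0,0.2,0],
  [0.08,0,0.4,0],
  [0.08,0,0.4,0],
  [0.08,0,0.4,0],
])

```text
time: 13.45
tool_pos: [0.6006, 0.114, 0.1175]
ee_rot: [3.142, 0.0, 1.635]
wrist_force: [0.4, 0.6, -5.7]
width: 0.0117
finger_force: 30.0
```

Request:
servo_tool([
  [0,0,0.1,0],
  [0,0,0.1,0],
  [0,0,0.1,0],
])

```text
time: 13.82
tool_pos: [0.6006, 0.114, 0.1165]
ee_rot: [3.142, 0.0, 1.635]
wrist_force: [-1.2, 0.4, -5.6]
width: 0.0118
finger_force: 30.0
```

Request:
servo_tool([
  [0,-0.4,0,0],
  [0,-1,0,0],
  [0,-1.6,0,0],
  [0,-2.2,0,0],
  [0,-2.6,0,0],
  [0,-2.6,0,0],
])

```text
time: 14.58
tool_pos: [0.5743, 0.1124, 0.1166]
ee_rot: [3.141, 0.0, 1.635]
wrist_force: [-0.7, -0.4, -6.0]
width: 0.0118
finger_force: 30.0
```

Request:
servo_tool([
  [0,0,0.1,0],
  [0,0,0.1,0],
  [0,0,0.1,0],
])

```text
time: 14.95
tool_pos: [0.5747, 0.1124, 0.1154]
ee_rot: [-3.142, 0.0, 1.635]
wrist_force: [0.1, 0.5, -5.4]
width: 0.0116
finger_force: 30.0
```

Request:
servo_tool([
  [0,-0.3,0,0],
  [0,-0.6,0.05,0],
  [0,-0.9,0.1,0],
  [0,-1.2,0.1,0],
  [0,-1.2,0.1,0],
  [0,-1.2,0.1,0],
])

```text
time: 15.7
tool_pos: [0.5627, 0.1116, 0.1146]
ee_rot: [3.141, 0.0, 1.635]
wrist_force: [0.4, 0.8, -5.4]
width: 0.0123
finger_force: 30.0
```

Request:
servo_tool([
  [0,-0.2,0.05,0],
  [0,-0.4,0.1,0],
  [0,-0.4,0.1,0],
  [0,-0.4,0.1,0],
])

```text
time: 16.2
tool_pos: [0.5593, 0.1114, 0.1144]
ee_rot: [3.14, 0.0, 1.635]
wrist_force: [2.5, -0.0, -0.2]
width: 0.0115
finger_force: 30.0
```

Request:
servo_tool([
  [0,-0.1,0,0],
  [0,-0.2,0,0],
  [0,-0.2,0,0],
])

```text
time: 16.58
tool_pos: [0.5574, 0.1113, 0.1144]
ee_rot: [3.139, 0.0, 1.635]
wrist_force: [4.8, 0.7, 2.1]
width: 0.012
finger_force: 30.0
```

Request:
servo_tool([
  [0,-0.1,0,0],
  [0,-0.2,0,0],
  [0,-0.2,0,0],
])

```text
time: 16.95
tool_pos: [0.5553, 0.1112, 0.1144]
ee_rot: [3.139, 0.0, 1.635]
wrist_force: [4.7, 0.3, 5.1]
width: 0.0115
finger_force: 30.0
```

Request:
servo_tool([
  [0,0,-0.05,0],
  [0,-0.1,-0.05,0],
  [0,-0.1,-0.05,0],
  [0,-0.1,-0.05,0],
])

```text
time: 17.45
tool_pos: [0.5539, 0.111, 0.1143]
ee_rot: [3.141, 0.0, 1.635]
wrist_force: [4.6, 0.4, 5.7]
width: 0.0118
finger_force: 30.0
```

Request:
servo_tool([
  [0,-0.1,0,0],
  [0,-0.1,0,0],
  [0,-0.1,0,0],
])

```text
time: 17.82
tool_pos: [0.5529, 0.111, 0.1143]
ee_rot: [3.141, 0.0, 1.635]
wrist_force: [4.6, -0.4, 5.7]
width: 0.0117
finger_force: 30.0
```

Request:
servo_tool([
  [0,0,-0.05,0],
  [0,-0.1,-0.05,0],
  [0,-0.1,-0.05,0],
])

```text
time: 18.2
tool_pos: [0.5519, 0.1109, 0.1143]
ee_rot: [3.141, 0.0, 1.635]
wrist_force: [5.6, 0.5, 1.7]
width: 0.012
finger_force: 30.0
```

```bash
python3 dk.py d3; python3 - <<'E'
import cv2
im=cv2.imread("pics/d3.png"); cv2.imwrite("pics/d3c.png",cv2.resize(im[130:310,120:320],None,fx=3,fy=3,interpolation=cv2.INTER_CUBIC))
E
```

```text
[0.55189311 0.11091229 0.11432618] [3.14092502e+00 8.89726586e-05 1.63483105e+00] [5.6278065  0.47802856 1.73065841] 18.2
cap predicted [191.45932074 249.99087984]
plate [[182, 261], [392, 261], [400, 150], [168, 150]]
```

View pics/d3c.png

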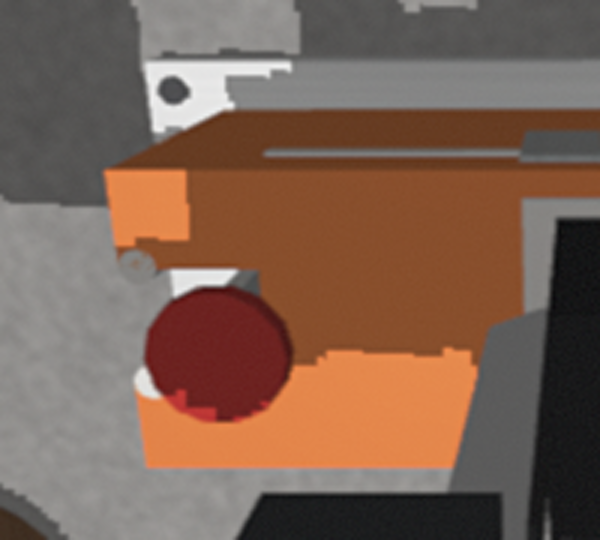

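```bash
python3 - <<'E'
from pose import *
c=camera_model("wrist"); t=get_obs()["tool_pos"]; a=np.radians(3.65); q=R.from_euler('z',-a)
f=lambda u,v,z:np.round(q.apply(onz(c,u,v,z)-[.4763,.102,0])*1000,1)
print("cap",f(193,247.7,.094),"tub",f(155,186.7,.080),f(169,285.7,.080),"tcp",q.apply(t-[.4763,.102,0])*1000)
E
```

```text
cap [ 1.1  1.5 94. ] tub [-24.   36.6  80. ] [-23.8 -33.2  80. ] tcp [ 76.00479336   4.07346209 114.34300754]
```

The cap is at (193,248), inside the slot. The post lies about 50 mm from the caddy centre, which is essentially home. One more gentle nudge will confirm.

Request:
servo_tool([
  [0,-0.1,0,0],
  [0,-0.1,0,0],
  [0,-0.1,0,0],
])

```text
time: 18.62
tool_pos: [0.5518, 0.1109, 0.1145]
ee_rot: [3.139, -0.0, 1.635]
wrist_force: [7.8, -0.1, 1.8]
width: 0.0117
finger_force: 30.0
```

Request:
servo_tool([
  [0,0.1,0,0],
  [0,0.1,0,0],
])

```text
time: 18.88
tool_pos: [0.5519, 0.1109, 0.1144]
ee_rot: [3.141, 0.0, 1.635]
wrist_force: [5.2, 1.3, 2.9]
width: 0.0119
finger_force: 30.0
```

Request:
servo_tool([
  [0,0,0,0],
  [0,0,0,0],
  [0,0,0,0],
  [0,0,0,0],
  [0,0,0,0],
], claw=140)

```text
time: 19.5
tool_pos: [0.5514, 0.1109, 0.1144]
ee_rot: [-3.141, 0.0, 1.635]
wrist_force: [-0.7, -0.0, 0.5]
width: 0.0423
finger_force: 0.0
```

Request:
servo_tool([
  [0,0,-1,0],
  [0,0,-3,0],
  [0,0,-6,0],
  [0,0,-9,0],
  [0,0,-12,0],
  [0,0,-12,0],
  [0,0,-12,0],
])

```text
time: 20.38
tool_pos: [0.5513, 0.1109, 0.2336]
ee_rot: [-3.14, 0.0, 1.635]
wrist_force: [0.1, 0.7, 0.7]
width: 0.0427
finger_force: 0.0
```

```bash
python3 dk.py d4; python3 - <<'E'
from pose import *
im=cv2.imread("pics/d4.png"); hsv=cv2.cvtColor(im,cv2.COLOR_BGR2HSV)
m=((hsv[...,0]>5)&(hsv[...,0]<20)&(hsv[...,1]>140)).astype(np.uint8); m[:, :150]=0
k=max(cv2.findContours(m,cv2.RETR_EXTERNAL,cv2.CHAIN_APPROX_NONE)[0],key=cv2.contourArea)
p=cv2.approxPolyDP(k,3,True)[:,0]; print(p.tolist())
c=camera_model("wrist"); a=np.radians(3.65)
for cx in(.051,):
  for q in((-75,35,35),(-75,-35,35),(75,35,35),(75,-35,35),(-75,35,-35),(75,35,-35)):
    w=R.from_euler('z',a).apply(np.array(q)/1000+[cx+.0013,.0013,0])+[.4763,.102,.045]; print(q,np.round(proj(c,w),1))
E
```

```text
[0.55126594 0.11090801 0.23363621] [-3.14039178e+00  1.21022998e-04  1.63486431e+00] [0.11079105 0.68219921 0.70631259] 20.375
cap predicted [236.72901865 196.97601683]
plate [[219, 217], [371, 217], [375, 136], [213, 136]]
[[213, 157], [215, 174], [245, 177], [253, 195], [249, 206], [241, 211], [226, 206], [218, 208], [219, 223], [308, 223], [301, 218], [301, 163], [324, 161], [330, 163], [329, 219], [322, 223], [363, 223], [364, 156], [244, 155], [307, 149], [360, 152], [357, 149], [230, 149]]
(-75, 35, 35) [214.7 157.2]
(-75, -35, 35) [220.3 224.8]
(75, 35, 35) [369.  157.6]
(75, -35, 35) [365.7 225.2]
(-75, 35, -35) [232.1 147.9]
(75, 35, -35) [359.6 148.2]
```

View pics/d4.png

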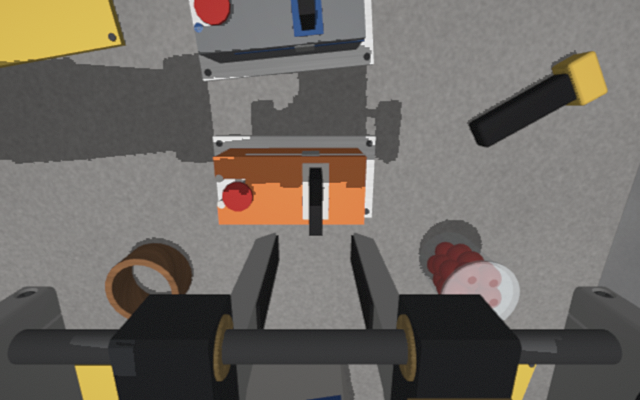

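The caddy sits level on the dock, with the cap at (237,197) in its slot. Its corners are within 2 px of the parked prediction, the gripper is clear, and the grey caddy and cups look undisturbed. Handing in.

```bash
python3 -c "
from bench import *
print(close_job())"
```

```text
the job is handed in; nothing more can be done
None
```

The orange caddy was levelled in the box, lifted out and slid home on the empty dock's post, then released and handed in at about 20 s; the hand-in gave no verdict, but the last wrist view had it within 2 px of the parked position where its corners were visible.

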